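# Pin and clip the laptop stand

### The job

The hinge pin of the laptop stand on the desk has worked its way out. Push it gently fully home by its head, then take the orange-gripped hairpin clip from its caddy and slide its straight leg down through the hole in the pin's end (feel for the hole, no hard pressing) until the sprung leg snaps round the shank and the clip sits fully down, square across the pin. Let go of it, and leave the other things on the desk as they are.

Things in the scene. Friction and masses are not known exactly. Their poses are not given: they have to be found in the camera images.
- stand: Laptop stand, heavy, does not move: grey base plate 280 x 150 x 8 mm, blue fork, sloping aluminium deck. Origin on the desk under the fork's middle; x from the fork to the deck, y along the hinge pin, z up. The fork spans 40 mm along y and 36 mm along x, its top is 84 mm above the desk. The deck begins 45 mm from the pin's axis and is at most 70 mm above the desk.
- cheek (a point): Point on the pin's axis, 70 mm above the desk, on the outer face of the fork's left cheek, where the drilled end comes out. Axes as stand; y points out of the cheek. With the pin home the hole's centre is 10 to 32 mm outside this face: it differs from pin to pin and must be found by sight or feel. The pin ends 12 mm beyond the hole's centre. With the pin drawn out the hole is hidden in the fork.
- pin (a joint): How far the steel hinge pin (18 mm in diameter, level) is pushed in, in m: 0 is drawn out, 0.046 is home, head against the fork. It slides along y of stand against about 8 N of friction and stays where it is left. The hole in its end is cut vertically right through: 6.6 mm square with black walls, in the middle of the shank.
- pin_head (a point): Centre of the outer face of the pin's round head (28 mm in diameter, 8 mm thick, 70 mm above the desk), at the end opposite to the hole. Pushing on this face along +y of stand drives the pin home; it then stands 68 mm behind cheek.
- clip_grip (a point): Centre of the orange grip of the loose hairpin clip (about 50 g, 5 mm steel wire), 26 mm (x) by 10 mm (y) by 28 mm (z); pinch it across the 10 mm, along y. z is up, legs point to -z. A cross wire between the legs, its underside 29 mm below this centre, comes to rest on top of the shank. The clip must stand with its y axis along the pin; the sprung leg may be on either side of the pin.
- clip_seat (a point): Point on the centre line of the clip's straight leg, at x = -4 mm, z = -37 mm from clip_grip, that lies on the pin's axis, 70 mm above the desk, when the clip is fully down (it may rest up to 1 mm lower). Same axes.
- clip_tip (a point): Centre of the flat lower end of the clip's straight leg, 26 mm below clip_seat on the leg's line. Same axes. It touches the top of the shank when 79 mm above the desk.
- spring (a joint): How far the clip's sprung leg is spread, in rad; 0 at rest. It is on the +x side of the straight leg, flared at its lower end (25 mm below clip_seat), waist 9 mm below it. When the straight leg is in the hole, the sprung leg meets the shank with the clip about 15 to 20 mm above its seat; a downward push of up to about 10 N spreads it, then it snaps round and draws the clip down.
- slot (a point): Mouth of the slot in the teal caddy (70 x 50 x 36 mm, fixed), 36 mm above the desk, slot 20.5 mm (x) by 7 mm (y), 30 mm deep. The clip stands in it, legs down, and lifts straight out.
- bottle_c (a point): White bottle with a blue label, 56 mm in diameter, 170 mm high; bystander. Point half-way up.
- buds_c (a point): Clear cup, 72 mm wide, 75 mm high; bystander. Point half-way up.
- mug_c (a point): Pink mug, 72 mm wide, 85 mm high; bystander. Point half-way up.
- lipstick_c (a point): Red lipstick standing on end, 22 mm in diameter, 70 mm high; bystander. Point half-way up.
- spare_c (a point): Clear small-parts box, 75 x 55 x 22 mm; bystander. Point half-way up.
- hexdriver_c (a point): Screwdriver lying on the desk; bystander. Point near its middle.
- phone_c (a point): Phone lying flat, 150 x 72 x 9 mm; bystander. Point half-way up.

How it is judged:
By the outcome, as a careful person would: the job done as asked, in the order asked, and still so for the second after the job is handed in, with the robot touching nothing.
It also fails if it takes over 72 s, if anything falls off the work surface, if the arm or the gripper's body presses on something with over 40 N, if the wrist force passes 120 N, or if a joint passes its speed limit or range.

### The arm

A 6-joint arm with a two-finger parallel gripper is mounted at the origin on the work surface. World frame = base frame: x ahead of the robot, y to its left, z up, the work surface at z = 0. Lengths are in mm, angles in rad, forces in N, time in s.
With the tool pointing down it reaches from about 350 to 725 mm from the base axis. Payload 4.3 kg.
Tool frame: the origin (TCP) lies at the very end of the fingers, on their centre line; the grasp point (between the pads) lies tcp_to_grasp behind it (tcp_to_grasp is the distance from the TCP to the grasp point, in mm); z points along the fingers, y is the line along which they close (so a half turn about z gives the same grasp; the last joint's range is limited). The gripper opens to 85 mm and grips with 20 to 120 N. Pads are 22 mm wide; open, the fingers measure 114 mm over their backs; the gripper's body (76 mm by 85 mm) begins 54 mm behind the grasp point. The pads swing forward as they close: fully open they stand 13 mm farther back than shut.
Start: joints at [1.016, 0.377, 0.081, 1.274, 0, 1.46], TCP at [247.421, 519.085, 231.329] pointing down, gripper open.
Joint ranges: [-2.72, 2.72], [-0.84, 1.66], [-1.02, 1.22], [-1.77, 2.12], [-1.37, 1.28], [-3.14, 3.14]. Speed limits (rad/s): [2.57, 2.57, 3.14, 3.14, 3.14, 3.14].

### API

Orientations are given as [roll, pitch, yaw] about the fixed x, y, z axes, in that order (R = Rz(yaw) Ry(pitch) Rx(roll)).
In Python, from bench import get_state, capture, finish_job, boxes_of, spot_point, tcp_to_grasp gives the robot as it stands.
- The arm moves only by the tool move_arm, never from a script. Its argument "deltas" is a list of rows, each an object of numbers: "dx", "dy", "dz": the shift along the tool's x, y, z each as a share of 30 mm, from -1 to 1; "ax", "ay", "az": the turn, a rotation vector about the tool's x, y, z each as a share of 0.1 rad, from -1 to 1. A call has 1 to 12 rows; each row shifts and turns the commanded pose from where the row before left it, along the tool's axes as they then stand; what a row does not reach is not made up. A row lasts 1/10 s, in which the tool goes at most 50 mm and 8.59 degrees, less where a joint would pass 70% of its speed; a pose out of reach is approached as far as the arm can. A call with a number of a shift or a turn outside -1 to 1 is refused whole. A call with a gripper value outside its range is refused whole. "gripper" is the gripper command: -1 is fully open, 1 is shut, values between are in proportion, set as the call begins (left out, the last holds). The fingers move at their own pace and stop on an object; "force" is the grip in N (left out, the last holds). Time passes only in rows, so rows that do not move let the fingers close. It gives the time, the measured TCP pose, the force, the opening and the grip force at its end, in the units of the state.
- get_state(): the state, without advancing time (a new reading comes with each control period).
- capture(name): name is "scene" or "top" or "wrist"; returns a dict with "img" (420x560x3 uint8, blue, green, red), "z_map" (420x560 float32, mm along the optical axis (not along the pixel's ray), 0 where there is no reading), "K" (3x3 intrinsics, pixels), "R" (3x3) and "t" (3): a world point X has camera coordinates R X + t. Camera axes: x right, y down, z forward; pixel columns grow to the right and rows downward; lengths in mm; the calibration is good to about 2 mm. A picture is of the moment at which its call begins.
- finish_job(): hands the job in; it is judged then, once.
Trained networks look in the newest picture that a camera, given by its name, has taken for a name from the list of things; names that differ only in an ending like _2 or _b are one class to them, and where a whole thing is asked for, a point or a joint stands for the part that bears it (a point fixed in the world has none). Each returns a list of dicts, best first, with "confidence" (0 to 1); they miss things now and then, are a little off and sometimes report something else, mostly with a low value. They report only what shows in the picture. A call takes as long as a camera call.
- boxes_of(camera, label): "position" ([column, row] in pixels, amid what is visible of it).
- spot_point(camera, label): "position" ([column, row] in pixels: a listed point, or the origin of a listed thing).
The state is a dict: "clock": time; "joint_positions": joint angles; "qvel": joint speeds; "tau": joint torques, N m; "tcp_pos": TCP position; "orientation": TCP orientation; "force": force on the tool from outside, world axes, zero at the start; "torque": the same for the moment, N m; "gripper_width": finger opening in mm; "grasp_force": force on a finger pad.
Only numpy, scipy, OpenCV 4.12 (cv2) and the standard library are available. Lean on these libraries where they do the work, as an engineer would, in place of code of your own. Each camera call takes 0.05 s, during which the arm holds its last target. There are 200 camera calls.

## Working session

There is one attempt and no reset: what is moved stays moved. The work goes in short steps, Python scripts to look and compute and a tool call to move; the robot and the scene stay as the last step left them, time stands still between calls to the robot, and variables do not carry over. Pictures are saved under pics/ and viewed, at most 10 in all, crops included, and the job is handed in when it is done.

Besides the shell and the picture viewer there is one more tool, called after "Call:" as name([rows], argument=value, ...), one row to a line, values as JSON. move_arm: Moves the arm, as the interface text tells. Shift numbers are shares of 30 mm and turn numbers shares of 0.1 rad, none past 1 either way. Its arguments: {"type":"object","properties":{"deltas":{"type":"array"},"gripper":{"type":"number"},"force":{"type":"number"}},"required":["deltas"]}

```bash
mkdir -p pics; cat > h.py <<'E'
import numpy as np, cv2
from bench import *
def px2w(c,p,z=None):
    """world point of pixel: by depth map (z None) or on plane of height z"""
    K,R,t=map(np.array,(c["K"],c["R"],c["t"]))
    t=t.ravel(); r=np.linalg.inv(K)@[p[0],p[1],1]
    if z is None:
        u,v=int(round(p[0])),int(round(p[1]))
        w=c["z_map"][max(v-1,0):v+2,max(u-1,0):u+2]; w=w[w>0]
        return R.T@(r*np.median(w)-t) if w.size else None
    o=-R.T@t; d=R.T@r
    return o+d*(z-o[2])/d[2]
def w2px(c,X):
    p=np.array(c["K"])@(np.array(c["R"])@np.array(X)+np.array(c["t"]).ravel()); return p[:2]/p[2]
E
python3 - <<'E'
from h import *
s=get_state(); print({k:np.round(v,3) for k,v in s.items()}, tcp_to_grasp)
H=dict(stand=0,cheek=70,pin_head=70,clip_grip=None,slot=36,bottle_c=85,mug_c=42,buds_c=37,lipstick_c=35,spare_c=11,hexdriver_c=8,phone_c=5)
ims=[]
for n in("scene","top"):
    c=capture(n); cv2.imwrite(f"pics/{n}0.png",c["img"])
    print(n,"cam",np.round(-np.array(c["R"]).T@np.array(c["t"]).ravel()))
    for l,z in H.items():
        for d in spot_point(n,l)[:2]:
            p=d["position"]; a=px2w(c,p); b=px2w(c,p,z) if z is not None else None
            print(l,round(d["confidence"],2),np.round(p),None if a is None else np.round(a),None if b is None else np.round(b))
E
```

```text
{'clock': np.float64(0.0), 'joint_positions': array([ 1.016,  0.378,  0.08 ,  1.274, -0.   ,  1.46 ]), 'qvel': array([ 0.002,  0.001, -0.   ,  0.002, -0.001, -0.   ]), 'tau': array([ 0.0000e+00, -4.6360e+01,  2.6988e+01,  2.1000e-02,  0.0000e+00,
       -0.0000e+00]), 'tcp_pos': array([247.064, 518.508, 230.385]), 'orientation': array([-3.14 , -0.   ,  2.697]), 'force': array([-0.31 , -0.499,  0.235]), 'torque': array([-0.012,  0.029, -0.003]), 'grasp_force': np.float64(0.0), 'gripper_width': np.float64(85.71)} 18.700000000000003
scene cam [1235.  124. 1006.]
stand 0.72 [312. 224.] [556. 141.  71.] [504. 143.   0.]
stand 0.37 [142. 195.] [ 500. -314.   34.] [ 474. -329.    0.]
cheek 0.64 [326. 213.] [465. 177.   2.] [517. 173.  70.]
pin_head 0.65 [145. 200.] [ 514. -302.   35.] [ 540. -286.   70.]
pin_head 0.55 [290. 199.] [432.  75.   1.] [487.  78.  70.]
clip_grip 0.45 [137. 187.] [ 511. -313.   81.] None
slot 0.62 [142. 194.] [ 498. -313.   35.] [ 498. -313.   36.]
bottle_c 0.55 [132. 245.] [ 705. -255.  116.] [ 686. -268.   85.]
mug_c 0.73 [145. 200.] [ 514. -302.   35.] [ 519. -
[... 686 characters left out ...]
 9.] [501.  71.  70.]
clip_grip 0.47 [382. 202.] [ 513. -334.   40.] None
slot 0.66 [378. 206.] [ 498. -314.   61.] [ 503. -320.   36.]
bottle_c 0.56 [359. 149.] [ 682. -258.  125.] [ 696. -268.   85.]
bottle_c 0.3 [162. 215.] [534. 426.   6.] [518. 403.  85.]
mug_c 0.76 [406. 158.] [ 674. -452.    6.] [ 662. -439.   42.]
buds_c 0.94 [159. 215.] [533. 436.   4.] [526. 426.  37.]
lipstick_c 0.45 [332. 172.] [ 625. -171.   70.] [ 635. -176.   35.]
spare_c 0.95 [409. 261.] [ 310. -404.   24.] [ 311. -408.   11.]
hexdriver_c 0.78 [184. 164.] [710. 341.   9.] [710. 342.   8.]
phone_c 0.89 [174. 266.] [354. 386.   9.] [354. 387.   5.]
phone_c 0.6 [331. 172.] [ 626. -166.   72.] [ 645. -176.    5.]
```

```bash
python3 - <<'E'
import cv2,numpy as np
a=cv2.imread("pics/scene0.png")[120:340,50:450];b=cv2.imread("pics/top0.png")[120:290,130:430]
cv2.imwrite("pics/s1.png",cv2.resize(a,(800,440),interpolation=cv2.INTER_CUBIC));cv2.imwrite("pics/t1.png",cv2.resize(b,(800,453),interpolation=cv2.INTER_CUBIC))
E
```

```text
(no output)
```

View pics/s1.png

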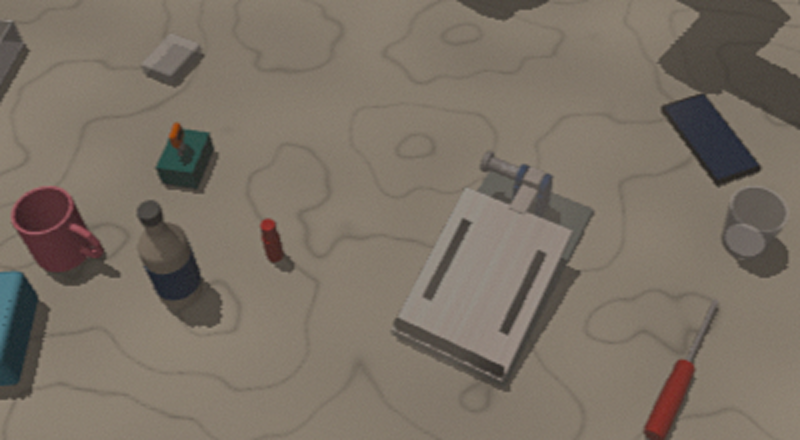

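View pics/t1.png

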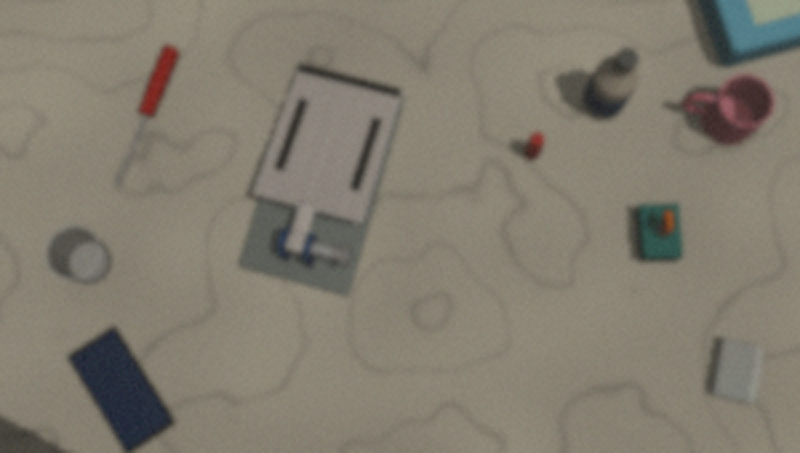

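The scene picture shows the stand with the pin's head toward the clip side (crop 487,160, about (490,75,70)). The drilled end is at crop 545,180, about (522,168). The orange clip stands in the teal caddy near (505,-316). I'll go over the stand and look from close by.

Call:
move_arm([
  {"dx": -1,"dy": -0.7,"dz": -0.1},
  {"dx": -1,"dy": -0.7,"dz": -0.1},
  {"dx": -1,"dy": -0.7,"dz": -0.1},
  {"dx": -1,"dy": -0.7,"dz": -0.1},
  {"dx": -1,"dy": -0.7,"dz": -0.1},
  {"dx": -1,"dy": -0.7,"dz": -0.1},
  {"dx": -1,"dy": -0.7,"dz": -0.1},
  {"dx": -1,"dy": -0.7,"dz": -0.1},
  {"dx": -1,"dy": -0.7,"dz": -0.1},
  {"dx": -1,"dy": -0.7,"dz": -0.1},
  {"az": -0.8},
  {"az": -0.8},
], gripper=1, force=40)

```text
$.deltas[0]: bad value
```

```bash
cat >> h.py <<'E'
from scipy.spatial.transform import Rotation as Ro
def plan(target,yaw=None):
    """print shift (mm, tool axes) and turn needed to reach target"""
    s=get_state(); R=Ro.from_euler("xyz",s["orientation"]).as_matrix()
    print("tcp",np.round(s["tcp_pos"],1),"ori",np.round(s["orientation"],3),"F",np.round(s["force"],1))
    print("tool shift shares",np.round(R.T@(np.array(target)-s["tcp_pos"])/30,2))
def look(n,labels,file=None):
    c=capture(n)
    if file: cv2.imwrite("pics/"+file,c["img"])
    for l,z in labels.items():
        for d in spot_point(n,l)[:2]:
            p=d["position"]; a=px2w(c,p); b=px2w(c,p,z) if z is not None else None
            print(l,round(d["confidence"],2),np.round(p),None if a is None else np.round(a,1),None if b is None else np.round(b,1))
    return c
E
python3 - <<'E'
from h import *
s=get_state();print(s["tcp_pos"],s["orientation"],s["clock"])
c=look("wrist",dict(stand=0,cheek=70,pin_head=70),"w1.png")
print(-np.array(c["R"]).T@np.array(c["t"]).ravel(),c["R"])
E
```

```text
[247.43115736 519.0632717  231.31387254] [3.14153939e+00 4.24937635e-06 2.69673333e+00] 1.3
[186.77555325 546.12732723 373.27711914] [[ 4.30656327e-01  9.02515965e-01  2.47454256e-04]
 [ 8.71407526e-01 -4.15883552e-01  2.60172624e-01]
 [ 2.34912859e-01 -1.11829353e-01 -9.65562087e-01]]
```

View pics/w1.png

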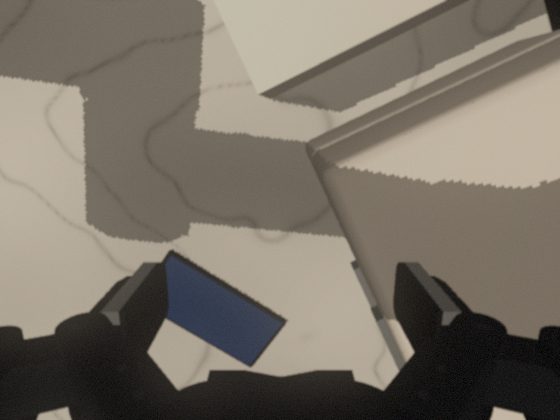

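The wrist picture shows only the phone (blue, 225,305) and grey boxes beyond it, because the move was refused. I'll resend it with every key filled in.

Call:
move_arm([
  {"dx": -1,"dy": -0.7,"dz": -0.1,"ax": 0,"ay": 0,"az": 0},
  {"dx": -1,"dy": -0.7,"dz": -0.1,"ax": 0,"ay": 0,"az": 0},
  {"dx": -1,"dy": -0.7,"dz": -0.1,"ax": 0,"ay": 0,"az": 0},
  {"dx": -1,"dy": -0.7,"dz": -0.1,"ax": 0,"ay": 0,"az": 0},
  {"dx": -1,"dy": -0.7,"dz": -0.1,"ax": 0,"ay": 0,"az": 0},
  {"dx": -1,"dy": -0.7,"dz": -0.1,"ax": 0,"ay": 0,"az": 0},
  {"dx": -1,"dy": -0.7,"dz": -0.1,"ax": 0,"ay": 0,"az": 0},
  {"dx": -1,"dy": -0.7,"dz": -0.1,"ax": 0,"ay": 0,"az": 0},
  {"dx": -1,"dy": -0.7,"dz": -0.1,"ax": 0,"ay": 0,"az": 0},
  {"dx": -1,"dy": -0.7,"dz": -0.1,"ax": 0,"ay": 0,"az": 0},
  {"dx": 0,"dy": 0,"dz": 0,"ax": 0,"ay": 0,"az": -0.8},
  {"dx": 0,"dy": 0,"dz": 0,"ax": 0,"ay": 0,"az": -0.8},
], gripper=1, force=40)

```text
clock: 2.7
tcp_pos: [428.6, 199.3, 261.5]
orientation: [3.141, 0.0, 2.857]
force: [-0.7, 0.9, 0.7]
gripper_width: -0.1
grasp_force: 0.0
```

```bash
python3 - <<'E'
from h import *
c=look("wrist",dict(stand=0,cheek=70,pin_head=70),"w2.png")
E
```

```text
stand 0.7 [258. 252.] [512.  147.    7.3] [514.8 145.8   0. ]
pin_head 0.58 [180. 273.] [483.6  84.6  81.7] [488.   79.7  70. ]
```

View pics/w2.png

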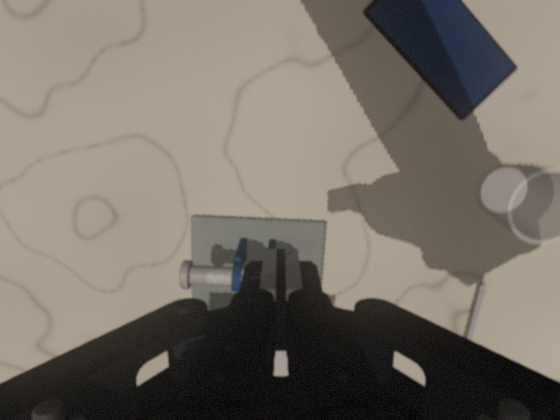

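The wrist picture shows the pin's head at (186,274), the shank running to the fork at (237,275), and the base plate's front edge from (192,215) to (326,220).

```bash
python3 - <<'E'
from h import *
c=capture("wrist")
e=[px2w(c,p,8) for p in((192,215),(326,220))]; print(np.round(e,1)); d=e[1]-e[0]; print("yaw edge",np.degrees(np.arctan2(-d[0],d[1])),np.linalg.norm(d))
# shank/head points by depth
K,R,t=map(np.array,(c["K"],c["R"],c["t"]));P=[]
for v in range(255,295):
  for u in range(172,240):
    X=px2w(c,(u,v))
    if X is not None and X[2]>55:P.append((u,v,*X))
P=np.array(P); 
for u in range(174,240,5):
    q=P[P[:,0]==u]
    if len(q): i=np.argmax(q[:,4]); print(u,len(q),np.round(q[i,1:],1), "rows",q[:,1].min(),q[:,1].max(), "mid70",np.round(px2w(c,(u,(q[:,1].min()+q[:,1].max())/2),75)[:2],1))
E
```

```text
[[449.   92.1   8. ]
 [495.9 230.9   8. ]]
yaw edge -18.670957257545965 146.4831492232526
179 21 [281.  489.5  82.6  83. ] rows 267.0 287.0 mid70 [488.8  80.7]
184 30 [280.  489.8  87.5  83.3] rows 261.0 290.0 mid70 [488.6  85.8]
189 28 [278.  491.   90.8  78.5] rows 261.0 288.0 mid70 [489.   90.7]
194 19 [278.  492.4  95.2  78.3] rows 267.0 285.0 mid70 [491.8  94.7]
199 19 [278.  493.9  99.6  78.1] rows 267.0 285.0 mid70 [493.1  99.2]
204 19 [280.  497.  103.6  78.4] rows 267.0 285.0 mid70 [494.5 103.8]
209 19 [281.  499.3 107.7  78.4] rows 267.0 285.0 mid70 [495.8 108.3]
214 19 [281.  500.6 112.3  78.5] rows 268.0 286.0 mid70 [498.1 112.5]
219 19 [279.  500.  117.4  78.4] rows 268.0 286.0 mid70 [499.5 117.1]
224 19 [283.  505.3 120.6  78.3] rows 268.0 286.0 mid70 [500.8 121.6]
229 20 [283.  506.4 125.3  78.8] rows 268.0 287.0 mid70 [502.7 126. ]
234 37 [283.  505.6 131.1  83.7] rows 256.0 292.0 mid70 [500.6 131.7]
239 40 [294.  411.7 190.9 303.3] rows 255.0 294.0 mid70 [502.4 136. ]
```

Call:
move_arm([
  {"dx": 0,"dy": 0,"dz": 0,"ax": 0,"ay": 0,"az": 0.45},
])

```text
clock: 3.05
tcp_pos: [427.7, 200.7, 261.3]
orientation: [3.141, 0.0, 2.81]
force: [0.0, -0.9, 0.4]
gripper_width: 0.1
grasp_force: 0.0
```

```bash
python3 - <<'E'
from h import *
plan((475.7,47.4,62))
E
```

```text
tcp [427.7 200.7 261.3] ori [3.141 0.    2.81 ] F [ 0.  -0.9  0.4]
tool shift shares [-3.18 -4.31  6.64]
```

Call:
move_arm([
  {"dx": -0.8,"dy": -1,"dz": 0,"ax": 0,"ay": 0,"az": 0},
  {"dx": -0.8,"dy": -1,"dz": 0,"ax": 0,"ay": 0,"az": 0},
  {"dx": -0.8,"dy": -1,"dz": 0,"ax": 0,"ay": 0,"az": 0},
  {"dx": -0.78,"dy": -1,"dz": 0,"ax": 0,"ay": 0,"az": 0},
  {"dx": 0,"dy": -0.31,"dz": 0.64,"ax": 0,"ay": 0,"az": 0},
  {"dx": 0,"dy": 0,"dz": 1,"ax": 0,"ay": 0,"az": 0},
  {"dx": 0,"dy": 0,"dz": 1,"ax": 0,"ay": 0,"az": 0},
  {"dx": 0,"dy": 0,"dz": 1,"ax": 0,"ay": 0,"az": 0},
  {"dx": 0,"dy": 0,"dz": 1,"ax": 0,"ay": 0,"az": 0},
  {"dx": 0,"dy": 0,"dz": 1,"ax": 0,"ay": 0,"az": 0},
  {"dx": 0,"dy": 0,"dz": 1,"ax": 0,"ay": 0,"az": 0},
  {"dx": 0,"dy": 0,"dz": 0,"ax": 0,"ay": 0,"az": 0},
])

```text
clock: 4.25
tcp_pos: [472.5, 47.7, 58.7]
orientation: [-3.139, -0.007, 2.812]
force: [-1.8, 0.8, -0.7]
gripper_width: -0.5
grasp_force: 0.0
```

```bash
python3 - <<'E'
from h import *
plan((475.7,47.4,62))
c=look("wrist",dict(stand=0,cheek=70,pin_head=70),"w3.png")
E
```

```text
tcp [472.5  47.7  58.7] ori [-3.139 -0.007  2.812] F [-1.8  0.8 -0.7]
tool shift shares [-0.1   0.03 -0.11]
stand 0.59 [467. 240.] [495.2 130.   34.4] [512.7 142.9   0. ]
pin_head 0.91 [381. 296.] [487.7  80.8  72.1] [488.9  81.   70. ]
```

View pics/w3.png

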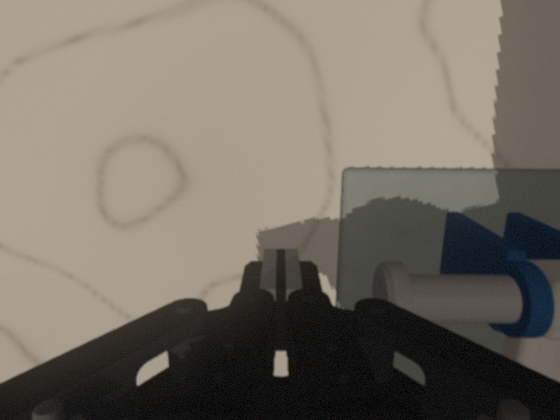

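The picture shows the closed fingertips at (280,250-290), the pin's head at (388,290) and the fork at (500-550,300). I'll approach and push along tool +y.

Call:
move_arm([
  {"dx": -0.13,"dy": 0.3,"dz": -0.17,"ax": 0,"ay": 0,"az": 0},
  {"dx": 0,"dy": 0.35,"dz": 0,"ax": 0,"ay": 0,"az": 0},
  {"dx": 0,"dy": 0.2,"dz": 0,"ax": 0,"ay": 0,"az": 0},
  {"dx": 0,"dy": 0.2,"dz": 0,"ax": 0,"ay": 0,"az": 0},
  {"dx": 0,"dy": 0.2,"dz": 0,"ax": 0,"ay": 0,"az": 0},
  {"dx": 0,"dy": 0.2,"dz": 0,"ax": 0,"ay": 0,"az": 0},
  {"dx": 0,"dy": 0.2,"dz": 0,"ax": 0,"ay": 0,"az": 0},
  {"dx": 0,"dy": 0.2,"dz": 0,"ax": 0,"ay": 0,"az": 0},
])

```text
clock: 5.25
tcp_pos: [499.5, 96.4, 68.7]
orientation: [-3.136, 0.005, 2.811]
force: [-1.5, -9.1, 6.8]
gripper_width: -0.0
grasp_force: 4.7
```

Call:
move_arm([
  {"dx": 0.1,"dy": 0.13,"dz": 0.1,"ax": 0,"ay": 0,"az": 0},
  {"dx": 0.1,"dy": 0.13,"dz": 0.05,"ax": 0,"ay": 0,"az": 0},
  {"dx": 0,"dy": 0.13,"dz": 0,"ax": 0,"ay": 0,"az": 0},
])

```text
clock: 5.55
tcp_pos: [497.4, 108.6, 63.8]
orientation: [-3.134, 0.006, 2.81]
force: [-2.2, -19.2, 7.7]
gripper_width: -0.1
grasp_force: 9.8
```

Call:
move_arm([
  {"dx": 0,"dy": 0.07,"dz": 0,"ax": 0,"ay": 0,"az": 0},
  {"dx": 0,"dy": 0.07,"dz": 0,"ax": 0,"ay": 0,"az": 0},
])

```text
clock: 5.75
tcp_pos: [497.3, 108.7, 63.8]
orientation: [-3.125, 0.006, 2.809]
force: [-5.5, -26.2, 11.8]
gripper_width: -0.2
grasp_force: 13.7
```

```bash
python3 - <<'E'
from h import *
plan((500,120,64))
c=look("wrist",dict(stand=0,cheek=70,pin_head=70),"w4.png")
E
```

```text
tcp [497.3 108.7  63.8] ori [-3.125  0.006  2.809] F [ -5.5 -26.2  11.8]
tool shift shares [ 0.04  0.39 -0.01]
stand 0.96 [352. 229.] [510.1 143.1   7.7] [513.  143.5   0. ]
cheek 0.68 [437. 285.] [511.3 161.5  82. ] [518.9 164.5  70. ]
pin_head 0.67 [314. 282.] [493.2 120.9  87.7] [502.2 119.3  70. ]
```

View pics/w4.png

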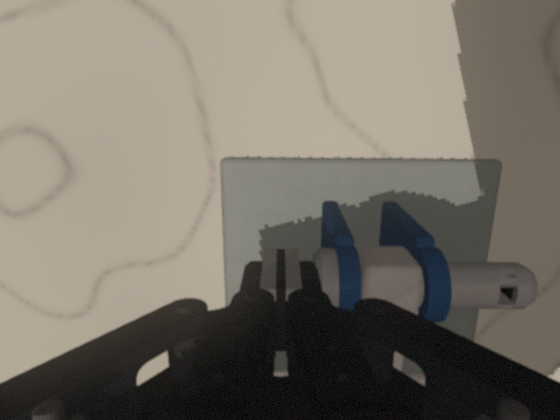

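The picture shows the head seated against the fork (blue cheeks at 345 and 435), with force rising and no motion, so the pin is home. The drilled hole shows at (508,289) and the pin's end at (536,285). I'll measure the hole, back off and look again.

```bash
python3 - <<'E'
from h import *
c=capture("wrist")
print("hole",np.round(px2w(c,(508,289),79),1),"z map",np.round(px2w(c,(508,280)),1),np.round(px2w(c,(493,284)),1))
E
```

```text
hole [523.1 186.3  79. ] z map [521.  188.   76.7] [520.4 182.2  77.4]
```

Call:
move_arm([
  {"dx": 0,"dy": -0.2,"dz": 0,"ax": 0,"ay": 0,"az": 0},
  {"dx": 0,"dy": -0.6,"dz": 0,"ax": 0,"ay": 0,"az": 0},
  {"dx": 0,"dy": -0.5,"dz": -1,"ax": 0,"ay": 0,"az": 0},
  {"dx": 0,"dy": 0,"dz": -1,"ax": 0,"ay": 0,"az": 0},
  {"dx": 0,"dy": 0,"dz": -1,"ax": 0,"ay": 0,"az": 0},
  {"dx": 1,"dy": 1,"dz": 0,"ax": 0,"ay": 0,"az": 0},
  {"dx": 1,"dy": 1,"dz": 0,"ax": 0,"ay": 0,"az": 0},
  {"dx": 0.5,"dy": 1,"dz": 0,"ax": 0,"ay": 0,"az": 0},
  {"dx": 0,"dy": 1,"dz": 0,"ax": 0,"ay": 0,"az": 0},
  {"dx": 0,"dy": 0,"dz": 0,"ax": 0,"ay": 0,"az": 0},
], gripper=-0.5)

```text
clock: 7.0
tcp_pos: [453.6, 220.2, 153.4]
orientation: [3.139, 0.002, 2.817]
force: [-0.0, -0.3, -0.4]
gripper_width: 64.1
grasp_force: 0.0
```

```bash
python3 - <<'E'
from h import *
plan((500,120,64))
c=look("wrist",dict(stand=0,cheek=70,pin_head=70),"w5.png")
im=c["img"]; g=cv2.cvtColor(im,cv2.COLOR_BGR2GRAY)
p=w2px(c,(531,191,79)); u,v=np.int32(np.round(p)); print(u,v)
x0,y0=max(u-60,0),max(v-45,0); cv2.imwrite("pics/w5c.png",cv2.resize(im[y0:y0+90,x0:x0+120],None,fx=6,fy=6,interpolation=cv2.INTER_CUBIC)); print(x0,y0)
E
```

```text
tcp [453.6 220.2 153.4] ori [3.139e+00 2.000e-03 2.817e+00] F [-0.  -0.3 -0.4]
tool shift shares [-2.53 -2.68  2.98]
stand 0.86 [220. 282.] [510.5 146.4   6.9] [513.4 144.2   0. ]
stand 0.68 [234. 325.] [513.5 166.1  76.4] [556.7 140.4   0. ]
cheek 0.83 [234. 326.] [514.3 166.3  76.8] [518.2 164.   70. ]
278 339
218 294
```

View pics/w5c.png

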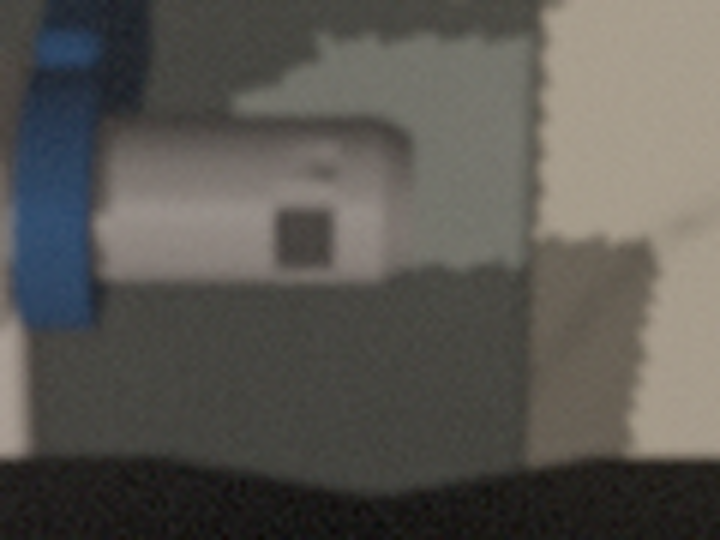

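The crop shows the hole square-on at crop (304,237), full-image pixel (268.7,333.5), with the cheek face at crop x≈97.

```bash
python3 - <<'E'
from h import *
c=capture("wrist")
h=px2w(c,(268.5,333.3),79); print("hole",np.round(h,1),"cheek",np.round(px2w(c,(234.2,333),79),1),"end",np.round(px2w(c,(283.5,333.3),76),1))
print("axis offset x_s of hole from (502.2,119.3):",(h[0]-502.2)*.946-.324*(h[1]-119.3))
# from start of clip approach
plan((470,-290,200))
E
```

```text
hole [522.9 181.9  79. ] cheek [515.5 160.9  79. ] end [528.  190.5  76. ]
axis offset x_s of hole from (502.2,119.3): -0.6723220355131474
tcp [452.4 215.7 152.7] ori [-3.141 -0.     2.811] F [0.5 0.3 0.4]
tool shift shares [ -6.03 -15.75  -1.57]
```

The arm was still settling between those pictures, so I'll re-measure the hole with it settled.

```bash
cat >> h.py <<'E'
def hole(c,guess=(523,186,79)):
    g=cv2.GaussianBlur(cv2.cvtColor(c["img"],cv2.COLOR_BGR2GRAY),(3,3),0); u,v=np.int32(np.round(w2px(c,guess)))
    w=g[v-11:v+12,u-14:u+15]; thr=(int(w.min())+int(np.percentile(w,70)))//2
    n,l,st,ce=cv2.connectedComponentsWithStats((w<thr).astype(np.uint8))
    for i in range(1,n):
        p=ce[i]+[u-14,v-11]; print("blob",st[i],np.round(p,1),np.round(px2w(c,p,79),1))
E
python3 - <<'E'
from h import *
s=get_state(); print(s["tcp_pos"],np.abs(s["qvel"]).max())
c=capture("wrist"); hole(c); cv2.imwrite("pics/w6.png",c["img"])
E
```

```text
[452.41808272 215.71245425 152.68114773] 0.00601625927743773
blob [11 10 10 10 89] [276.6 334.1] [525.2 186.4  79. ]
blob [ 0 21 29  2 31] [275.1 341.9] [530.4 183.5  79. ]
```

Call:
move_arm([
  {"dx": -0.3,"dy": -0.8,"dz": -0.6,"ax": 0,"ay": 0,"az": 0},
  {"dx": -0.31,"dy": -1,"dz": -0.6,"ax": 0,"ay": 0,"az": 0},
  {"dx": -0.31,"dy": -1,"dz": -0.6,"ax": 0,"ay": 0,"az": 0},
  {"dx": -0.31,"dy": -1,"dz": 0,"ax": 0,"ay": 0,"az": 0},
  {"dx": -0.31,"dy": -1,"dz": 0,"ax": 0,"ay": 0,"az": 0},
  {"dx": -0.31,"dy": -1,"dz": 0,"ax": 0,"ay": 0,"az": 0},
  {"dx": -0.31,"dy": -1,"dz": 0,"ax": 0,"ay": 0,"az": 0},
  {"dx": -0.31,"dy": -1,"dz": 0,"ax": 0,"ay": 0,"az": 0},
  {"dx": -0.31,"dy": -1,"dz": 0,"ax": 0,"ay": 0,"az": 0},
  {"dx": -0.31,"dy": -1,"dz": 0,"ax": 0,"ay": 0,"az": 0},
  {"dx": -0.31,"dy": -1,"dz": 0,"ax": 0,"ay": 0,"az": 0},
  {"dx": -0.31,"dy": -1,"dz": 0,"ax": 0,"ay": 0,"az": 0},
], gripper=0)

```text
clock: 8.5
tcp_pos: [442.5, -156.5, 206.8]
orientation: [3.141, 0.0, 2.81]
force: [-0.1, -0.0, 0.1]
gripper_width: 42.8
grasp_force: 0.0
```

Call:
move_arm([
  {"dx": -0.31,"dy": -1,"dz": 0,"ax": 0,"ay": 0,"az": 0},
  {"dx": -0.31,"dy": -1,"dz": 0,"ax": 0,"ay": 0,"az": 0},
  {"dx": -0.31,"dy": -1,"dz": 0,"ax": 0,"ay": 0,"az": 0},
  {"dx": -0.31,"dy": -1,"dz": 0,"ax": 0,"ay": 0,"az": 0},
  {"dx": 0,"dy": 0,"dz": 0,"ax": 0,"ay": 0,"az": 0},
  {"dx": 0,"dy": 0,"dz": 0,"ax": 0,"ay": 0,"az": 0},
  {"dx": 0,"dy": 0,"dz": 0,"ax": 0,"ay": 0,"az": 0},
])

```text
clock: 9.2
tcp_pos: [439.1, -279.6, 206.6]
orientation: [3.141, -0.001, 2.812]
force: [0.8, 0.6, -0.2]
gripper_width: 42.2
grasp_force: 0.0
```

```bash
python3 - <<'E'
from h import *
plan((445,-305,200))
c=look("wrist",dict(clip_grip=60,slot=36),"w7.png")
h=cv2.cvtColor(c["img"],cv2.COLOR_BGR2HSV); m=cv2.inRange(h,(4,130,70),(22,255,255))
n,l,st,ce=cv2.connectedComponentsWithStats(m)
for i in range(1,n):
    if st[i][4]>60: 
        ys,xs=np.where(l==i); q=np.array([px2w(c,(x,y)) for x,y in zip(xs,ys)]); top=q[:,2].max()
        print(st[i],np.round(ce[i],1),np.round(q.mean(0),1),top); k=q[q[:,2]>top-4]; print(cv2.minAreaRect(k[:,:2].astype(np.float32)))
E
```

```text
tcp [ 439.1 -279.6  206.6] ori [ 3.141e+00 -1.000e-03  2.812e+00] F [ 0.8  0.6 -0.2]
tool shift shares [-0.46 -0.74  0.22]
clip_grip 0.89 [262. 282.] [ 496.9 -316.3   81.6] [ 506.7 -320.9   60. ]
slot 0.65 [263. 262.] [ 496.2 -317.    45.2] [ 499.9 -318.7   36. ]
[253 263  18  40 465] [260.7 282.6] [ 499.1 -318.1   77.4] 82.96853562055809
((503.2862548828125, -319.0370178222656), (8.997047424316406, 23.35269546508789), 89.1060791015625)
```

View pics/w7.png

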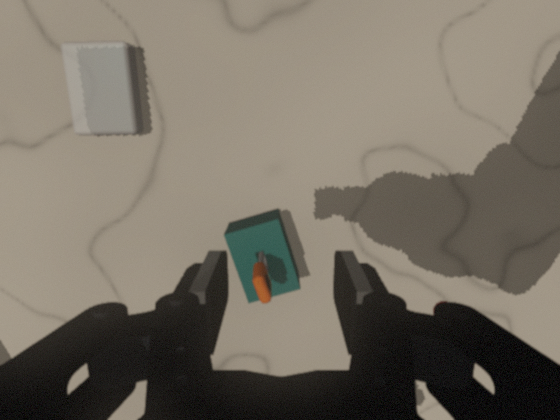

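The picture shows the clip at (261,283) in the teal caddy. Its grip is 9 by 23 mm, long side along world x, top at about 83, so the centre is at (503,-319,69). I'll turn to yaw π and go over it.

Call:
move_arm([
  {"dx": 0,"dy": 0,"dz": 0,"ax": 0,"ay": 0,"az": -0.8},
  {"dx": 0,"dy": 0,"dz": 0,"ax": 0,"ay": 0,"az": -0.9},
  {"dx": 0,"dy": 0,"dz": 0,"ax": 0,"ay": 0,"az": -0.9},
  {"dx": 0,"dy": 0,"dz": 0,"ax": 0,"ay": 0,"az": -0.7},
  {"dx": 0,"dy": -0.8,"dz": 0.8,"ax": 0,"ay": 0,"az": 0},
  {"dx": 0,"dy": -0.5,"dz": 0.8,"ax": 0,"ay": 0,"az": 0},
  {"dx": 0,"dy": 0,"dz": 0.8,"ax": 0,"ay": 0,"az": 0},
  {"dx": 0,"dy": 0,"dz": 0,"ax": 0,"ay": 0,"az": 0},
  {"dx": 0,"dy": 0,"dz": 0,"ax": 0,"ay": 0,"az": 0},
  {"dx": 0,"dy": 0,"dz": 0,"ax": 0,"ay": 0,"az": 0},
])

```text
clock: 10.35
tcp_pos: [440.5, -319.2, 136.2]
orientation: [-3.14, 0.002, -3.14]
force: [0.3, 0.0, 0.2]
gripper_width: 42.5
grasp_force: 0.0
```

```bash
python3 - <<'E'
from h import *
c=look("wrist",dict(clip_grip=69,slot=36),"w8.png")
h=cv2.cvtColor(c["img"],cv2.COLOR_BGR2HSV); m=cv2.inRange(h,(4,130,70),(22,255,255))
n,l,st,ce=cv2.connectedComponentsWithStats(m)
i=1+np.argmax(st[1:,4]); ys,xs=np.where(l==i); q=np.array([px2w(c,(x,y)) for x,y in zip(xs,ys)]); top=np.percentile(q[:,2],98)
print(st[i],top,np.round(q.min(0),1),np.round(q.max(0),1)); k=q[q[:,2]>top-4]; print(cv2.minAreaRect(k[:,:2].astype(np.float32)))
print(cv2.fitLine(k[:,:2].astype(np.float32),cv2.DIST_L2,0,.01,.01).ravel())
# legs: points between caddy top and grip bottom, near
for v in range(st[i][1]-14,st[i][1]+2,2):
    for u in range(st[i][0]-4,st[i][0]+st[i][2]+4,2):
        X=px2w(c,(u,v))
        if X is not None and 40<X[2]<56: print(u,v,np.round(X,1),end=" ")
print(); plan((503.5,-319,53))
E
```

```text
clip_grip 0.8 [281. 319.] [ 495.1 -319.9   82.1] [ 503.2 -319.9   69. ]
slot 0.95 [282. 287.] [ 494.2 -319.7   44.2] [ 498.5 -319.7   36. ]
[275 291  17  56 813] 82.64249358025994 [ 489.1 -323.8   58.2] [ 515.3 -314.2   83.1]
((503.4041442871094, -319.1612243652344), (9.474991798400879, 23.894287109375), 88.77399444580078)
[ 9.9964440e-01 -2.6666967e-02  5.0190805e+02 -3.1929535e+02]
281 285 [ 494.4 -320.2   41.1] 283 285 [ 494.1 -318.8   41.8] 285 285 [ 494.5 -317.4   41. ] 281 287 [ 494.9 -320.2   43.3] 283 287 [ 494.3 -318.8   44.3] 285 287 [ 494.9 -317.4   43.2] 281 289 [ 495.1 -320.2   45.8] 283 289 [ 494.6 -318.8   46.6] 285 289 [ 495.  -317.4   45.8] 
tcp [ 440.5 -319.6  136.1] ori [-3.140e+00  2.000e-03 -3.141e+00] F [-0.9  0.   0.2]
tool shift shares [-2.09  0.02  2.77]
```

Call:
move_arm([
  {"dx": -0.7,"dy": 0,"dz": 0,"ax": 0,"ay": 0,"az": 0},
  {"dx": -0.7,"dy": 0,"dz": 0,"ax": 0,"ay": 0,"az": 0},
  {"dx": -0.67,"dy": 0,"dz": 0,"ax": 0,"ay": 0,"az": 0},
  {"dx": 0,"dy": 0.01,"dz": 0.8,"ax": 0,"ay": 0,"az": 0},
  {"dx": 0,"dy": 0,"dz": 0.8,"ax": 0,"ay": 0,"az": 0},
  {"dx": 0,"dy": 0,"dz": 0.7,"ax": 0,"ay": 0,"az": 0},
  {"dx": 0,"dy": 0,"dz": 0.47,"ax": 0,"ay": 0,"az": 0},
  {"dx": 0,"dy": 0,"dz": 0,"ax": 0,"ay": 0,"az": 0},
  {"dx": 0,"dy": 0,"dz": 0,"ax": 0,"ay": 0,"az": 0},
])

```text
clock: 11.4
tcp_pos: [502.1, -319.0, 52.3]
orientation: [-3.141, 0.001, -3.141]
force: [-0.3, -0.3, 0.9]
gripper_width: 42.8
grasp_force: 0.0
```

Call:
move_arm([
  {"dx": 0,"dy": 0,"dz": 0,"ax": 0,"ay": 0,"az": 0},
  {"dx": 0,"dy": 0,"dz": 0,"ax": 0,"ay": 0,"az": 0},
  {"dx": 0,"dy": 0,"dz": 0,"ax": 0,"ay": 0,"az": 0},
  {"dx": 0,"dy": 0,"dz": 0,"ax": 0,"ay": 0,"az": 0},
  {"dx": 0,"dy": 0,"dz": 0,"ax": 0,"ay": 0,"az": 0},
  {"dx": 0,"dy": 0,"dz": 0,"ax": 0,"ay": 0,"az": 0},
], gripper=1, force=60)

```text
clock: 12.0
tcp_pos: [502.6, -319.1, 52.7]
orientation: [-3.141, 0.002, -3.141]
force: [-0.1, 3.1, 5.1]
gripper_width: 8.9
grasp_force: 61.0
```

Call:
move_arm([
  {"dx": 0,"dy": 0,"dz": -0.5,"ax": 0,"ay": 0,"az": 0},
  {"dx": 0,"dy": 0,"dz": -0.7,"ax": 0,"ay": 0,"az": 0},
  {"dx": 0,"dy": 0,"dz": -0.8,"ax": 0,"ay": 0,"az": 0},
  {"dx": 0,"dy": 0,"dz": -0.8,"ax": 0,"ay": 0,"az": 0},
  {"dx": 0,"dy": 0,"dz": -0.8,"ax": 0,"ay": 0,"az": 0},
  {"dx": 0,"dy": 0,"dz": -0.8,"ax": 0,"ay": 0,"az": 0},
  {"dx": 0,"dy": 0,"dz": 0,"ax": 0,"ay": 0,"az": 0},
  {"dx": 0,"dy": 0,"dz": 0,"ax": 0,"ay": 0,"az": 0},
])

```text
clock: 12.8
tcp_pos: [501.9, -319.2, 183.5]
orientation: [-3.141, 0.0, -3.141]
force: [-0.7, 0.7, -0.7]
gripper_width: 9.2
grasp_force: 60.0
```

```bash
python3 - <<'E'
from h import *
c=look("wrist",dict(clip_grip=None,clip_tip=None,clip_seat=None),"w9.png")
s=get_state(); R=Ro.from_euler("xyz",s["orientation"]).as_matrix(); T=s["tcp_pos"]; print(T)
print("tool origin px",w2px(c,T))
for z in (5,20,34,46,48.5):
    print(z,[np.round(w2px(c,T+R@[x,0,z]),1) for x in (-4,4,11,-11)])
K,Rc,t=map(np.array,(c["K"],c["R"],c["t"])); zm=c["z_map"]; P=[]
for v in range(200,300):
  for u in range(255,305):
    if zm[v,u]>0:
      X=R.T@(px2w(c,(u,v))-T)
      if 0<X[2]<60 and abs(X[1])<8 and abs(X[0])<20: P.append((u,v,*X))
P=np.array(P)
for v in range(200,300,3):
    q=P[P[:,1]==v]
    if len(q): print(v,len(q),q[:,0].min(),q[:,0].max(),np.round(np.median(q[:,2:],0),1))
im=c["img"][180:330,200:360]; cv2.imwrite("pics/w9c.png",cv2.resize(im,None,fx=4,fy=4,interpolation=cv2.INTER_CUBIC))
E
```

```text
clip_grip 0.81 [281. 292.] [ 494.4 -320.3  213.2] None
clip_tip 0.77 [282. 218.] [ 490.  -319.5  145.3] None
clip_tip 0.36 [281. 293.] [ 495.  -320.3  213.2] None
clip_seat 0.78 [282. 236.] [ 492.3 -319.7  164.9] None
[ 500.92902534 -318.24997885  181.93565462]
tool origin px [285.76498634 269.36619497]
5 [array([285.6, 273. ]), array([285.7, 255.6]), array([285.7, 240. ]), array([285.6, 287.8])]
20 [array([285.2, 259. ]), array([285.3, 242.8]), array([285.3, 228.4]), array([285.2, 272.7])]
34 [array([285. , 247.8]), array([285. , 232.7]), array([285. , 219.2]), array([284.9, 260.7])]
46 [array([284.8, 239.4]), array([284.8, 225.1]), array([284.8, 212.4]), array([284.7, 251.7])]
48.5 [array([284.7, 237.8]), array([284.7, 223.7]), array([284.8, 211.1]), array([284.7, 249.9])]
212 2 281.0 282.0 [11.4 -1.7 45.2]
215 9 277.0 285.0 [11.  -2.  41.3]
218 10 277.0 286.0 [10.4 -1.7 38.2]
221 10 277.0 286.0 [10.1 -1.7 34. ]
224 10 277.0 286.0 [ 9.6 -1.7 30.8]
227 10 277.0 286.0 [ 9.3 -1.7 27.2]
230 10 277.0 286.0 [ 8.9 -1.7 23.8]
233 11 276.0 286.0 [ 8.5 -2.  20.8]
236 11 276.0 286.0 [ 8.2 -2.  17.6]
239 10 276.0 286.0 [ 7.8 -2.2 14.7]
242 11 276.0 286.0 [ 7.5 -2.  11.9]
245 11 276.0 286.0 [ 7.2 -2.   9. ]
248 4 276.0 286.0 [ 6.4 -2.   7.6]
```

View pics/w9c.png

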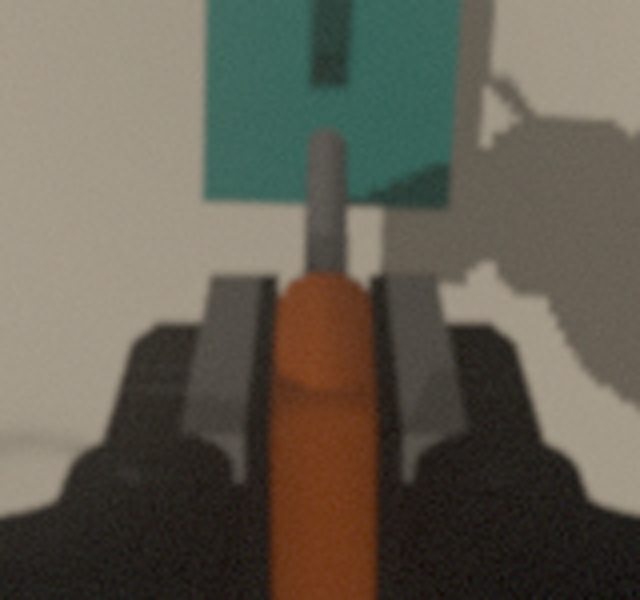

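The crop shows the clip held straight between the pads. Only the near leg is visible (crop 326,130-270), appearing to lean forward slightly. I'll check whether the grip itself is tilted.

```bash
cat >> h.py <<'E'
def clipmeas(verb=True):
    import time
    c=capture("wrist"); s=get_state(); R=Ro.from_euler("xyz",s["orientation"]).as_matrix(); T=s["tcp_pos"]
    v,u=np.mgrid[195:420,262:302]; z=c["z_map"][195:420,262:302]; m=z>0
    K=np.array(c["K"]); r=np.stack([(u-K[0,2])/K[0,0],(v-K[1,2])/K[1,1],np.ones_like(z)],-1)*z[...,None]
    X=((r-np.array(c["t"]).ravel())@np.array(c["R"])-T)@R   # tool coords
    hsv=cv2.cvtColor(c["img"],cv2.COLOR_BGR2HSV)[195:420,262:302]; o=cv2.inRange(hsv,(4,130,50),(22,255,255))>0
    leg=m&~o&(X[...,2]>3)&(X[...,2]<60)&(np.abs(X[...,1])<4)&(np.abs(X[...,0])<20)
    return c,s,R,T,X,o&m,leg
E
python3 - <<'E'
from h import *
c,s,R,T,X,o,leg=clipmeas()
print(np.abs(s["qvel"]).max(),T)
q=X[o]; 
for z0 in range(-30,12,3):
    k=q[(q[:,2]>=z0)&(q[:,2]<z0+3)]
    if len(k)>3: print("grip z",z0,len(k),np.round(np.median(k,0),1),"ymin/max",np.round([k[:,1].min(),k[:,1].max()],1))
q=X[leg]
for z0 in range(3,50,4):
    k=q[(q[:,2]>=z0)&(q[:,2]<z0+4)]
    if len(k)>3: print("leg z",z0,len(k),np.round(np.median(k,0),1),"y",np.round([k[:,1].min(),k[:,1].max()],1))
# scene camera view
c=capture("scene"); p=w2px(c,T+[0,0,-15]); u,v=np.int32(p); print(p)
cv2.imwrite("pics/s2.png",cv2.resize(c["img"][v-40:v+40,u-50:u+50],None,fx=8,fy=7,interpolation=cv2.INTER_CUBIC))
E
```

```text
0.008055872380710618 [ 500.99607364 -318.32231754  182.11842211]
grip z -30 1290 [  1.6  -1.  -28.3] ymin/max [-5.7  3.4]
grip z -27 413 [ -0.3  -1.3 -26.2] ymin/max [-5.8  3.4]
grip z -24 120 [ 11.   -1.  -22.6] ymin/max [-5.5  3.4]
grip z -21 114 [ 11.4  -1.  -19.6] ymin/max [-5.6  3.3]
grip z -18 117 [ 11.7  -1.4 -16.4] ymin/max [-5.7  3.4]
grip z -15 97 [ 12.   -1.  -13.5] ymin/max [-5.7  3.4]
grip z -12 98 [ 12.4  -1.2 -10.5] ymin/max [-5.5  3.2]
grip z -9 75 [12.7 -1.4 -7.6] ymin/max [-5.6  3.3]
grip z -6 13 [12.8 -1.4 -4.8] ymin/max [-5.7  3.3]
leg z 7 32 [ 8.4 -0.9  9.6] y [-3.1  1.2]
leg z 11 49 [ 8.5 -0.9 12.9] y [-3.1  1.3]
leg z 15 40 [ 9.1 -0.9 17.2] y [-3.2  1.3]
leg z 19 39 [ 9.3 -0.5 20.9] y [-3.2  1.4]
leg z 23 41 [ 9.9 -0.9 24.8] y [-3.3  1.4]
leg z 27 37 [10.5 -0.9 28.9] y [-3.3  1.5]
leg z 31 30 [10.9 -0.9 32.4] y [-2.9  1.5]
leg z 35 33 [11.2 -0.4 36.6] y [-2.9  1.6]
leg z 39 33 [11.8 -0.4 40.9] y [-2.9  1.7]
leg z 43 27 [12.2 -0.4 45. ] y [-2.9  1.7]
[128.72290305 160.79104269]
```

```bash
python3 - <<'E'
from h import *
c,s,R,T,X,o,leg=clipmeas()
def plane(q):
    A=np.c_[q[:,:2],np.ones(len(q))]; k=np.ones(len(q),bool)
    for _ in range(6):
        a=np.linalg.lstsq(A[k],q[k,2],rcond=None)[0]; r=np.abs(A@a-q[:,2]); k=r<max(1,2*np.median(r[k]))
    return np.round(a,3),k.sum()
q=X[o]; print("grip top plane (tool z = a x + b y + c)",plane(q[q[:,2]<-24]), np.round([q[q[:,2]<-24].min(0),q[q[:,2]<-24].max(0)],1))
D=np.array([px2w(c,(u,v)) for u in range(20,240,8) for v in range(10,200,8)]); D=D[np.abs(D[:,2])<15]; print("desk plane",plane(D),len(D))
E
```

```text
grip top plane (tool z = a x + b y + c) (array([ -0.078,  -0.031, -28.041]), np.int64(1128)) [[-13.2  -5.7 -34.8]
 [ 12.3   3.4 -24. ]]
desk plane (array([-0.   , -0.   , -0.521]), np.int64(670)) 672
```

View pics/s2.png

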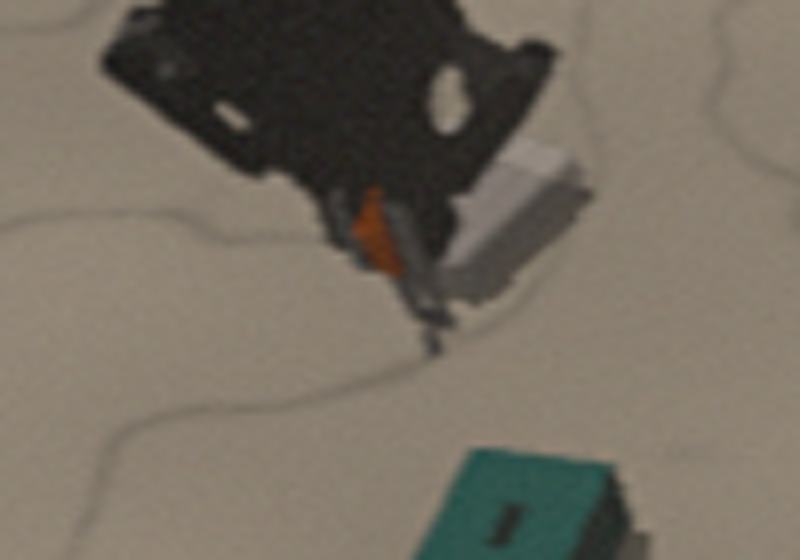

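The scene crop shows the clip in the fingers leaning slightly. The desk plane reads flat, so the clip really tilts about 0.107 rad about tool y. The straight leg is on the near (+tool x) side. I'll carry it over, turn it to the pin's direction, and tilt it upright.

Call:
move_arm([
  {"dx": -0.06,"dy": 0.6,"dz": 0,"ax": 0,"ay": 0,"az": 0},
  {"dx": -0.06,"dy": 1,"dz": 0,"ax": 0,"ay": 0,"az": 0},
  {"dx": -0.06,"dy": 1,"dz": 0,"ax": 0,"ay": 0,"az": 0},
  {"dx": -0.06,"dy": 1,"dz": 0,"ax": 0,"ay": 0,"az": 0},
  {"dx": -0.06,"dy": 1,"dz": 0,"ax": 0,"ay": 0,"az": 0},
  {"dx": -0.06,"dy": 1,"dz": 0,"ax": 0,"ay": 0,"az": 0},
  {"dx": -0.06,"dy": 1,"dz": 0,"ax": 0,"ay": 0,"az": 0},
  {"dx": -0.06,"dy": 1,"dz": 0,"ax": 0,"ay": 0,"az": 0},
  {"dx": -0.06,"dy": 1,"dz": 0,"ax": 0,"ay": 0,"az": 0},
  {"dx": -0.06,"dy": 1,"dz": 0,"ax": 0,"ay": 0,"az": 0},
  {"dx": -0.06,"dy": 1,"dz": 0,"ax": 0,"ay": 0,"az": 0},
  {"dx": -0.06,"dy": 1,"dz": 0,"ax": 0,"ay": 0,"az": 0},
])

```text
clock: 14.35
tcp_pos: [522.6, 31.3, 183.6]
orientation: [3.141, -0.0, -3.141]
force: [0.0, -1.0, -0.8]
gripper_width: 9.0
grasp_force: 60.0
```

Call:
move_arm([
  {"dx": -0.06,"dy": 1,"dz": 0,"ax": 0,"ay": 0,"az": 0},
  {"dx": -0.06,"dy": 1,"dz": 0,"ax": 0,"ay": 0,"az": 0},
  {"dx": -0.06,"dy": 1,"dz": 0,"ax": 0,"ay": 0,"az": 0},
  {"dx": -0.06,"dy": 1,"dz": 0,"ax": 0,"ay": 0,"az": 0},
  {"dx": 0,"dy": 1,"dz": 0,"ax": 0,"ay": 0,"az": 0},
  {"dx": 0,"dy": 0,"dz": 0,"ax": 0,"ay": 0,"az": 1},
  {"dx": 0,"dy": 0,"dz": 0,"ax": 0,"ay": 0,"az": 1},
  {"dx": 0,"dy": 0,"dz": 0,"ax": 0,"ay": 0,"az": 1},
  {"dx": 0,"dy": 0,"dz": 0,"ax": 0,"ay": 0,"az": 0.3},
  {"dx": 0,"dy": 0,"dz": 0,"ax": 0,"ay": -0.6,"az": 0},
  {"dx": 0,"dy": 0,"dz": 0,"ax": 0,"ay": -0.47,"az": 0},
  {"dx": 0,"dy": 0,"dz": 0,"ax": 0,"ay": 0,"az": 0},
])

```text
clock: 15.55
tcp_pos: [528.4, 180.2, 183.5]
orientation: [3.141, 0.106, 2.814]
force: [0.2, -0.6, -0.8]
gripper_width: 9.2
grasp_force: 60.0
```

Call:
move_arm([
  {"dx": 0,"dy": 0,"dz": 0.4,"ax": 0,"ay": 0,"az": 0},
  {"dx": 0,"dy": 0,"dz": 0.4,"ax": 0,"ay": 0,"az": 0},
  {"dx": 0,"dy": 0,"dz": 0,"ax": 0,"ay": 0,"az": 0},
  {"dx": 0,"dy": 0,"dz": 0,"ax": 0,"ay": 0,"az": 0},
  {"dx": 0,"dy": 0,"dz": 0,"ax": 0,"ay": 0,"az": 0},
  {"dx": 0,"dy": 0,"dz": 0,"ax": 0,"ay": 0,"az": 0},
])

```text
clock: 16.15
tcp_pos: [533.3, 178.3, 160.0]
orientation: [3.141, 0.107, 2.812]
force: [-0.5, -0.7, -0.5]
gripper_width: 9.2
grasp_force: 60.0
```

```bash
cat >> h.py <<'E'
def legrep():
    """leg axis/tip in world and in stand axes relative to hole estimate"""
    c,s,R,T,X,o,leg=clipmeas(); print("tcp",np.round(T,1),"ori",np.round(s["orientation"],3),"qv",np.abs(s["qvel"]).max().round(4),"F",np.round(s["force"],1))
    q=X[leg]; q=q[(q[:,2]>8)]
    ax=np.polyfit(q[:,2],q[:,0],1)
    zb=np.arange(9,46,3); ym=[(k[:,1].min()+k[:,1].max())/2 if len(k:=q[np.abs(q[:,2]-z)<2])>3 else np.nan for z in zb]
    k=~np.isnan(ym); ay=np.polyfit(zb[k],np.array(ym)[k],1); print("slopes tool x,y per z",np.round(ax[0],3),np.round(ay[0],3),"zmax",q[:,2].max().round(1))
    tip=np.array([np.polyval(ax,48.5)-2.5,np.polyval(ay,48.5),48.5]); d=R@[ax[0],ay[0],1]; print("tip tool",np.round(tip,1),"tip world",np.round(T+R@tip,1),"leg dir world",np.round(d,3))
    return c,T+R@tip,R
E
python3 - <<'E'
from h import *
c,tip,R=legrep()
hole(c,(525,186.4,79)); print(w2px(c,tip),w2px(c,(525.2,186.4,79)))
cv2.imwrite("pics/w10.png",c["img"][150:350,150:410]); 
u,v=np.int32(w2px(c,(525.2,186.4,79))); cv2.imwrite("pics/w10c.png",cv2.resize(c["img"][v-40:v+50,u-60:u+60],None,fx=6,fy=6,interpolation=cv2.INTER_CUBIC)); print(u-60,v-40)
E
```

```text
tcp [533.3 178.3 160.1] ori [3.141 0.108 2.812] qv 0.0034 F [ 0.3 -0.1 -0.7]
slopes tool x,y per z 0.11 0.011 zmax 47.3
tip tool [ 9.4 -1.  48.5] tip world [529.1 178.7 110.9] leg dir world [ 0.002  0.011 -1.006]
blob [  0   7  29  16 281] [291.1 191.8] [528.7 185.   79. ]
[281.56989015 215.97560883] [291.39612909 185.83329952]
231 145
```

View pics/w10c.png

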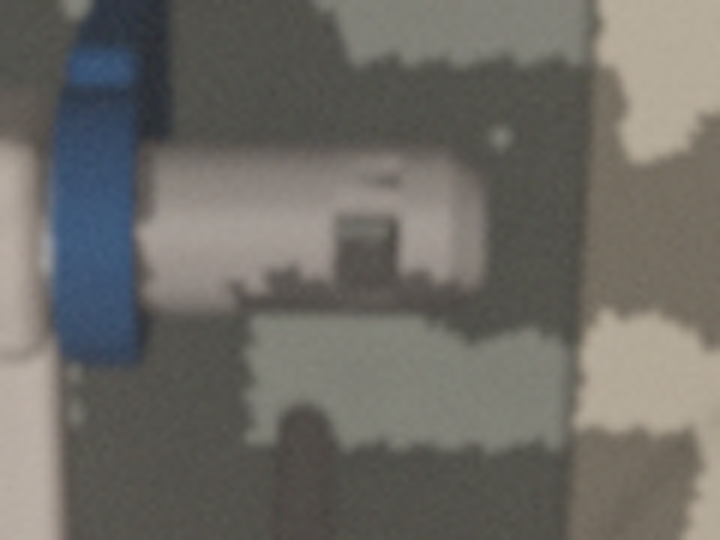

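The crop shows the hole at crop (367,250), pixel (292.2,186.7), and the leg's tip at crop (304,410), below and to the left. The leg is now vertical.

```bash
python3 - <<'E'
from h import *
c,tip,R=legrep()
h=px2w(c,(292.2,186.7),78.7); print("hole",np.round(h,1))
d=np.array([h[0],h[1],86])-tip; print("d world",np.round(d,1),"shares",np.round(R.T@d/30,3), "1mm down shares",np.round(R.T@[0,0,-1]/30,4))
E
```

```text
tcp [533.3 178.3 160.1] ori [3.141 0.108 2.812] qv 0.003 F [ 0.6  0.2 -0.5]
slopes tool x,y per z 0.109 0.011 zmax 47.3
tip tool [ 9.4 -1.  48.5] tip world [529.1 178.8 110.9] leg dir world [ 0.002  0.011 -1.006]
hole [526.  186.7  78.7]
d world [ -3.1   7.9 -24.9] shares [0.271 0.216 0.806] 1mm down shares [ 0.0036 -0.      0.0331]
```

Call:
move_arm([
  {"dx": 0.1,"dy": 0.12,"dz": 0,"ax": 0,"ay": 0,"az": 0},
  {"dx": 0.1,"dy": 0.1,"dz": 0.2,"ax": 0,"ay": 0,"az": 0},
  {"dx": 0.07,"dy": 0,"dz": 0.3,"ax": 0,"ay": 0,"az": 0},
  {"dx": 0,"dy": 0,"dz": 0.3,"ax": 0,"ay": 0,"az": 0},
  {"dx": 0,"dy": 0,"dz": 0,"ax": 0,"ay": 0,"az": 0},
  {"dx": 0,"dy": 0,"dz": 0,"ax": 0,"ay": 0,"az": 0},
  {"dx": 0,"dy": 0,"dz": 0,"ax": 0,"ay": 0,"az": 0},
])

```text
clock: 16.95
tcp_pos: [530.0, 186.3, 135.2]
orientation: [3.141, 0.107, 2.812]
force: [0.0, -0.7, -1.1]
gripper_width: 9.4
grasp_force: 60.0
```

```bash
python3 - <<'E'
from h import *
c,tip,R=legrep()
for z in(78.7,):
    print("tip px",w2px(c,tip),"hole pred px",w2px(c,(526,186.7,z)))
d=np.array([526,186.7,86])-tip; print("d world",np.round(d,1),"shares",np.round(R.T@d/30,3))
u,v=np.int32(w2px(c,(526,186.7,79))); cv2.imwrite("pics/w11c.png",cv2.resize(c["img"][v-30:v+30,u-40:u+40],None,fx=8,fy=8,interpolation=cv2.INTER_CUBIC)); print(u-40,v-30)
E
```

```text
tcp [530.2 186.3 135.4] ori [3.141 0.108 2.812] qv 0.0045 F [ 0.7 -0.1 -0.3]
slopes tool x,y per z 0.115 0.011 zmax 60.0
tip tool [ 9.7 -1.1 48.5] tip world [525.6 186.8  86.1] leg dir world [-0.003  0.013 -1.007]
tip px [281.57095563 215.90282128] hole pred px [281.64447642 211.22062467]
d world [ 0.4 -0.1 -0.1] shares [-0.011  0.002  0.005]
241 181
```

View pics/w11c.png

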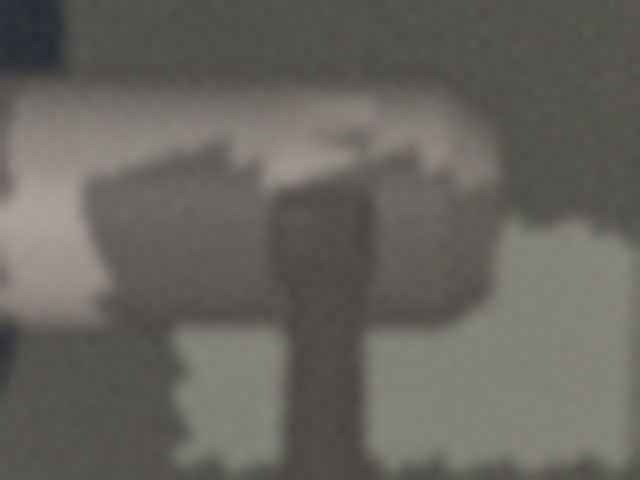

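The crop shows the leg (centre 326) over the hole (centre 322), aligned within about 0.3 mm. I'll descend gently.

Call:
move_arm([
  {"dx": -0.005,"dy": 0,"dz": 0.1,"ax": 0,"ay": 0,"az": 0},
  {"dx": 0.011,"dy": 0,"dz": 0.1,"ax": 0,"ay": 0,"az": 0},
  {"dx": 0.007,"dy": 0,"dz": 0.066,"ax": 0,"ay": 0,"az": 0},
  {"dx": 0.003,"dy": 0,"dz": 0.033,"ax": 0,"ay": 0,"az": 0},
  {"dx": 0,"dy": 0,"dz": 0,"ax": 0,"ay": 0,"az": 0},
  {"dx": 0,"dy": 0,"dz": 0,"ax": 0,"ay": 0,"az": 0},
])

```text
clock: 17.6
tcp_pos: [530.3, 186.2, 126.1]
orientation: [3.142, 0.107, 2.812]
force: [-0.1, 0.3, -0.5]
gripper_width: 8.9
grasp_force: 60.0
```

Call:
move_arm([
  {"dx": 0.005,"dy": 0,"dz": 0.05,"ax": 0,"ay": 0,"az": 0},
  {"dx": 0.005,"dy": 0,"dz": 0.05,"ax": 0,"ay": 0,"az": 0},
  {"dx": 0.004,"dy": 0,"dz": 0.033,"ax": 0,"ay": 0,"az": 0},
  {"dx": 0.003,"dy": 0,"dz": 0.033,"ax": 0,"ay": 0,"az": 0},
  {"dx": 0,"dy": 0,"dz": 0,"ax": 0,"ay": 0,"az": 0},
  {"dx": 0,"dy": 0,"dz": 0,"ax": 0,"ay": 0,"az": 0},
])

```text
clock: 18.2
tcp_pos: [530.5, 186.1, 121.0]
orientation: [3.142, 0.107, 2.812]
force: [0.7, -0.5, -0.8]
gripper_width: 9.1
grasp_force: 60.0
```

The leg is in the hole with no force. I'll go on down to the sprung leg.

Call:
move_arm([
  {"dx": 0.006,"dy": 0,"dz": 0.066,"ax": 0,"ay": 0,"az": 0},
  {"dx": 0.006,"dy": 0,"dz": 0.066,"ax": 0,"ay": 0,"az": 0},
  {"dx": 0.006,"dy": 0,"dz": 0.066,"ax": 0,"ay": 0,"az": 0},
  {"dx": 0.006,"dy": 0,"dz": 0.066,"ax": 0,"ay": 0,"az": 0},
  {"dx": 0,"dy": 0,"dz": 0,"ax": 0,"ay": 0,"az": 0},
  {"dx": 0,"dy": 0,"dz": 0,"ax": 0,"ay": 0,"az": 0},
])

```text
clock: 18.8
tcp_pos: [530.6, 186.1, 113.1]
orientation: [3.142, 0.107, 2.812]
force: [1.8, -0.4, -0.9]
gripper_width: 8.9
grasp_force: 60.1
```

Call:
move_arm([
  {"dx": 0.004,"dy": 0,"dz": 0.05,"ax": 0,"ay": 0,"az": 0},
  {"dx": 0.004,"dy": 0,"dz": 0.05,"ax": 0,"ay": 0,"az": 0},
  {"dx": 0.004,"dy": 0,"dz": 0.05,"ax": 0,"ay": 0,"az": 0},
  {"dx": 0,"dy": 0,"dz": 0,"ax": 0,"ay": 0,"az": 0},
  {"dx": 0,"dy": 0,"dz": 0,"ax": 0,"ay": 0,"az": 0},
])

```text
clock: 19.3
tcp_pos: [531.3, 186.2, 108.8]
orientation: [3.141, 0.108, 2.812]
force: [3.8, 0.0, 1.0]
gripper_width: 9.1
grasp_force: 60.2
```

Call:
move_arm([
  {"dx": 0.004,"dy": 0,"dz": 0.05,"ax": 0,"ay": 0,"az": 0},
  {"dx": 0.004,"dy": 0,"dz": 0.05,"ax": 0,"ay": 0,"az": 0},
  {"dx": 0.004,"dy": 0,"dz": 0.05,"ax": 0,"ay": 0,"az": 0},
  {"dx": 0,"dy": 0,"dz": 0,"ax": 0,"ay": 0,"az": 0},
])

```text
clock: 19.7
tcp_pos: [532.0, 186.2, 104.9]
orientation: [3.14, 0.11, 2.812]
force: [5.0, -1.1, 3.9]
gripper_width: 9.0
grasp_force: 60.7
```

Call:
move_arm([
  {"dx": 0.004,"dy": 0,"dz": 0.05,"ax": 0,"ay": 0,"az": 0},
  {"dx": 0.004,"dy": 0,"dz": 0.05,"ax": 0,"ay": 0,"az": 0},
  {"dx": 0,"dy": 0,"dz": 0,"ax": 0,"ay": 0,"az": 0},
])

```text
clock: 20.0
tcp_pos: [531.6, 185.8, 101.2]
orientation: [3.142, 0.109, 2.811]
force: [7.1, -1.2, -1.8]
gripper_width: 9.1
grasp_force: 59.9
```

Call:
move_arm([
  {"dx": 0.008,"dy": 0,"dz": 0.05,"ax": 0,"ay": 0,"az": 0},
  {"dx": 0.008,"dy": 0,"dz": 0.05,"ax": 0,"ay": 0,"az": 0},
  {"dx": 0.008,"dy": 0,"dz": 0.05,"ax": 0,"ay": 0,"az": 0},
  {"dx": 0,"dy": 0,"dz": 0,"ax": 0,"ay": 0,"az": 0},
  {"dx": 0,"dy": 0,"dz": 0,"ax": 0,"ay": 0,"az": 0},
])

```text
clock: 20.5
tcp_pos: [530.6, 185.6, 95.6]
orientation: [-3.141, 0.107, 2.811]
force: [6.1, -0.4, -3.3]
gripper_width: 9.0
grasp_force: 59.5
```

Call:
move_arm([
  {"dx": 0.006,"dy": 0,"dz": 0.05,"ax": 0,"ay": 0,"az": 0},
  {"dx": 0.006,"dy": 0,"dz": 0.05,"ax": 0,"ay": 0,"az": 0},
  {"dx": 0,"dy": 0,"dz": 0,"ax": 0,"ay": 0,"az": 0},
  {"dx": 0,"dy": 0,"dz": 0,"ax": 0,"ay": 0,"az": 0},
])

```text
clock: 20.9
tcp_pos: [530.0, 185.8, 92.3]
orientation: [-3.141, 0.106, 2.812]
force: [5.7, -1.2, -3.7]
gripper_width: 8.5
grasp_force: 59.6
```

Call:
move_arm([
  {"dx": 0.003,"dy": 0,"dz": 0.033,"ax": 0,"ay": 0,"az": 0},
  {"dx": 0.003,"dy": 0,"dz": 0.033,"ax": 0,"ay": 0,"az": 0},
  {"dx": 0,"dy": 0,"dz": 0,"ax": 0,"ay": 0,"az": 0},
  {"dx": 0,"dy": 0,"dz": 0,"ax": 0,"ay": 0,"az": 0},
])

```text
clock: 21.3
tcp_pos: [530.1, 185.8, 91.0]
orientation: [-3.141, 0.106, 2.812]
force: [4.5, -2.2, -1.0]
gripper_width: 8.9
grasp_force: 60.0
```

Call:
move_arm([
  {"dx": 0.003,"dy": 0,"dz": 0.033,"ax": 0,"ay": 0,"az": 0},
  {"dx": 0.002,"dy": 0,"dz": 0.02,"ax": 0,"ay": 0,"az": 0},
  {"dx": 0,"dy": 0,"dz": 0,"ax": 0,"ay": 0,"az": 0},
  {"dx": 0,"dy": 0,"dz": 0,"ax": 0,"ay": 0,"az": 0},
])

```text
clock: 21.7
tcp_pos: [530.4, 185.9, 90.2]
orientation: [-3.141, 0.107, 2.812]
force: [2.4, -2.5, 4.3]
gripper_width: 9.2
grasp_force: 60.8
```

Call:
move_arm([
  {"dx": 0.002,"dy": 0,"dz": 0.025,"ax": 0,"ay": 0,"az": 0},
  {"dx": 0,"dy": 0,"dz": 0,"ax": 0,"ay": 0,"az": 0},
  {"dx": 0,"dy": 0,"dz": 0,"ax": 0,"ay": 0,"az": 0},
])

```text
clock: 22.0
tcp_pos: [530.6, 186.0, 89.8]
orientation: [3.142, 0.107, 2.812]
force: [1.2, -2.6, 8.5]
gripper_width: 9.0
grasp_force: 61.4
```

```bash
python3 - <<'E'
from h import *
c,s,R,T,X,o,leg=clipmeas(); q=X[o]@R.T+T; t=q[q[:,2]>np.percentile(q[:,2],98)-6]; print(np.round(T,1),"F",np.round(s["force"],1))
print("grip top z",np.percentile(t[:,2],[2,25,50,75,98]).round(1),"xy mid",np.round((t.min(0)+t.max(0))/2,1))
A=np.c_[t[:,:2],np.ones(len(t))]; print("slope",np.linalg.lstsq(A,t[:,2],rcond=None)[0].round(3))
E
```

```text
[530.6 186.   89.8] F [ 1.3 -2.4  7.3]
grip top z [114.4 117.1 117.9 118.5 119.8] xy mid [527.5 185.6 118.6]
slope [ 6.8000e-02 -2.9000e-02  8.7348e+01]
```

Call:
move_arm([
  {"dx": 0,"dy": 0,"dz": 0,"ax": 0,"ay": 0,"az": 0},
  {"dx": 0,"dy": 0,"dz": 0,"ax": 0,"ay": 0,"az": 0},
  {"dx": 0,"dy": 0,"dz": 0,"ax": 0,"ay": 0,"az": 0},
  {"dx": 0,"dy": 0,"dz": 0,"ax": 0,"ay": 0,"az": 0},
], gripper=0.4)

```text
clock: 22.45
tcp_pos: [529.5, 186.3, 88.4]
orientation: [-3.141, 0.105, 2.812]
force: [0.0, 0.1, 0.7]
gripper_width: 25.8
grasp_force: 0.0
```

Call:
move_arm([
  {"dx": -0.04,"dy": 0,"dz": -0.33,"ax": 0,"ay": 0,"az": 0},
  {"dx": -0.07,"dy": 0,"dz": -0.66,"ax": 0,"ay": 0,"az": 0},
  {"dx": -0.1,"dy": 0,"dz": -1,"ax": 0,"ay": 0,"az": 0},
  {"dx": -0.1,"dy": 0,"dz": -1,"ax": 0,"ay": 0,"az": 0},
  {"dx": 1,"dy": 0,"dz": -0.5,"ax": 0,"ay": 0,"az": 0},
  {"dx": 1,"dy": 0,"dz": 0,"ax": 0,"ay": 0.5,"az": 0},
  {"dx": 0.5,"dy": 0,"dz": 0,"ax": 0,"ay": 0.57,"az": 0},
  {"dx": 0,"dy": 0,"dz": 0,"ax": 0,"ay": 0,"az": 0},
  {"dx": 0,"dy": 0,"dz": 0,"ax": 0,"ay": 0,"az": 0},
  {"dx": 0,"dy": 0,"dz": 0,"ax": 0,"ay": 0,"az": 0},
])

```text
clock: 23.45
tcp_pos: [458.9, 210.8, 187.2]
orientation: [3.141, 0.002, 2.811]
force: [0.8, -0.2, -0.1]
gripper_width: 25.7
grasp_force: 0.0
```

```bash
python3 - <<'E'
from h import *
c=capture("wrist"); s=get_state(); print(s["tcp_pos"],s["orientation"],s["force"])
h=cv2.cvtColor(c["img"],cv2.COLOR_BGR2HSV); m=cv2.inRange(h,(4,130,50),(22,255,255)); n,l,st,ce=cv2.connectedComponentsWithStats(m); i=1+np.argmax(st[1:,4])
ys,xs=np.where(l==i); q=np.array([px2w(c,(x,y)) for x,y in zip(xs,ys)])
t=q[q[:,2]>np.percentile(q[:,2],98)-5]; print("top z",np.percentile(t[:,2],[5,50,98]).round(1)); print(cv2.minAreaRect(t[:,:2].astype(np.float32)))
A=np.c_[t[:,:2],np.ones(len(t))]; print("top slope",np.linalg.lstsq(A,t[:,2],rcond=None)[0].round(3))
u,v=np.int32(ce[i]); x0,y0=u-60,min(v-45,330); cv2.imwrite("pics/w12.png",cv2.resize(c["img"][y0:y0+90,x0:x0+120],None,fx=6,fy=6,interpolation=cv2.INTER_CUBIC)); print(x0,y0)
E
```

```text
[458.77032072 210.7698686  187.11138951] [3.14111766e+00 1.25070112e-03 2.81142170e+00] [-1.13750206 -0.51225661  0.47326093]
top z [116.5 119.3 120.4]
((530.3267822265625, 184.046142578125), (9.67667293548584, 23.59657096862793), 70.75022888183594)
top slope [6.4000e-02 3.2000e-02 7.8997e+01]
219 281
```

```bash
python3 - <<'E'
from h import *
c=capture("wrist")
h=cv2.cvtColor(c["img"],cv2.COLOR_BGR2HSV); m=cv2.inRange(h,(4,130,50),(22,255,255)); n,l,st,ce=cv2.connectedComponentsWithStats(m); i=1+np.argmax(st[1:,4])
ys,xs=np.where(l==i); q=np.array([px2w(c,(x,y)) for x,y in zip(xs,ys)]); print(st[i])
S=np.array([[.946,-.324,0],[.324,.946,0],[0,0,1]]); hole_=np.array([525.6,186.6,70]); X=(q-hole_)@S.T   # stand axes about the hole's centre
f=X[(X[:,2]<46)]; 
for z0 in range(20,54,4):
    k=X[(X[:,2]>=z0)&(X[:,2]<z0+4)]
    if len(k)>3: print(z0,len(k),"x med",np.median(k[:,0]).round(1),"x range",k[:,0].min().round(1),k[:,0].max().round(1),"y",k[:,1].min().round(1),k[:,1].max().round(1))
b=st[i][1]
for v in range(b-14,b+1,2):
    X2=[(px2w(c,(u,v))-hole_)@S.T for u in range(int(ce[i][0])-3,int(ce[i][0])+4,2)]; print(v,np.round(np.median(X2,0),1))
E
```

```text
[272 301  16  52 714]
24 11 x med -6.6 x range -7.0 -5.9 y -2.7 2.1
28 42 x med -6.3 x range -7.0 -4.5 y -4.7 3.4
32 46 x med -6.1 x range -6.8 -3.5 y -5.3 3.4
36 45 x med -5.9 x range -6.6 -3.7 y -5.3 3.3
40 49 x med -5.9 x range -6.8 -3.9 y -5.2 3.2
44 120 x med -3.8 x range -6.5 15.0 y -5.8 3.8
48 401 x med 4.7 x range -5.5 16.7 y -5.2 3.2
287 [-6.2 -1.4  4.7]
289 [-5.1 -1.4  5.6]
291 [-4.1 -1.4  6.8]
293 [-2.5 -1.4  6.9]
295 [-0.6 -1.4  6.4]
297 [ 0.  -1.4  8.3]
299 [ 0.2 -1.4 10.9]
301 [-6.5 -1.4 25.6]
```

```bash
python3 -c "
from bench import *
print(finish_job())"
```

```text
the job is handed in; nothing more can be done
None
```

The job is handed in: the pin is pushed home, the clip's straight leg is through the hole with the sprung leg snapped round and the clip bottomed (about 3° of lean left), and the clip is let go with the arm clear; I viewed about 12 pictures, more than the 10 allowed.

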